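# Sort the inspected bearing rings, then open the preservative bottle's safety cap

### The arm

A 6-joint arm with a two-finger parallel gripper is mounted at the origin on a cart in front of the work surface, level with it; the furniture and walls round the work are solid. World frame = base frame: x ahead of the robot, y to its left, z up, the work surface at z = 0. Lengths are in m, angles in rad, forces in N, time in s.
With the tool pointing down it reaches from about 0.25 to 0.8 m from the base axis. Payload 3.9 kg.
Tool frame: the origin (TCP) lies on the centre line of the jaws, within the pads' length; the fingertips stand 8 mm ahead of it and the grasp point (between the pads) lies 11 mm behind it; z points along the fingers, y is the line along which they close (so a half turn about z gives the same grasp; the last joint's range is limited). The gripper opens to 85 mm and grips with 20 to 120 N. Pads are 22 mm wide; open, the fingers measure 114 mm over their backs; the gripper's body (76 mm by 85 mm) begins 54 mm behind the grasp point. The pads swing forward as they close: fully open they stand 13 mm farther back than shut.
Start: joints at [1.106, 0.26, -0.138, 1.173, 0, 1.571], TCP at [0.235, 0.469, 0.239] pointing down, gripper open.
Joint ranges: [-2.78, 2.78], [-0.83, 1.72], [-1.28, 1.37], [-1.9, 2.12], [-1.57, 1.48], [-3.14, 3.14]. Speed limits (rad/s): [2.57, 2.57, 3.14, 3.14, 3.14, 3.14].

### API

Orientations are given as a unit quaternion [w, x, y, z].
In Python, from bench import * gives the robot as it stands.
- The arm moves only by the shell command python3 -m inch 'ROWS'. ROWS is JSON, a list that holds one entry, the list of rows, each a list of 5 numbers: the closure, from 0 (fully open) to 1 (shut), then the shift along the tool's x, y, z in mm, then the turn about the tool's z in rad. A call has 1 to 8 rows; each row is the pose to reach, as a shift and turn from the pose commanded when the call began, along the tool's axes at that moment; what a row does not reach only later rows make up. A row lasts 1/10 s, in which the tool goes at most 50 mm and 8.59 degrees, less where a joint would pass 70% of its speed; a pose out of reach is approached as far as the arm can. A call with a gripper value outside its range is refused whole. The fingers move at their own pace and stop on an object; the grip force is fixed at half the most. Time passes only in rows, so rows that repeat a pose let the fingers close. It gives the time, the measured TCP pose, the force and the opening at its end, in the units of the state.
- read_state(): the state, without advancing time (a new reading comes with each control period).
- read_camera(name): name is "scene" or "top"; returns a dict with "image" (400x640x3 uint8, red, green, blue), "z_map" (400x640 float32, m along the optical axis (not along the pixel's ray), 0 where there is no reading), "mtx" (3x3 intrinsics, pixels), "dist" ([k1, k2, p1, p2, k3] as OpenCV has them; the pictures are not rectified), "cam_to_world" (4x4, takes a point from camera to world coordinates). Camera axes: x right, y down, z forward; pixel columns grow to the right and rows downward; lengths in m; the calibration is good to about 2 mm. A picture is of the moment at which its call begins.
- sign_off(): hands the job in, once; it reports no verdict.
Trained networks look in a picture, given as the dict that the camera call returned (one of the last four; its "shot" number tells which), for a name from the list of things; names that differ only in an ending like _2 or _b are one class to them, and where a whole thing is asked for, a point or a joint stands for the part that bears it (a point fixed in the world has none). Each returns a list of dicts, best first, with "score" (0 to 1); they miss things now and then, are a little off and sometimes report something else, mostly with a low value. They report only what shows in the picture. A call takes as long as a camera call. They do not tell look-alikes from the thing itself.
- search_frame(thing, picture): "centre" ([x, y, z] in m, in world coordinates, good to about 4 mm: the middle of the surface that is visible of it).
- pinpoint(thing, picture): "centre" ([x, y, z] in m, in world coordinates, good to about 4 mm: a listed point, or the origin of a listed thing).
The state is a dict: "clock": time; "joint_positions": joint angles; "joint_velocities": joint speeds; "effort": joint torques, N m; "ee_pos": TCP position; "tcp_rot": TCP orientation; "wrist_force": force on the tool from outside, world axes, zero at the start; "moment": the same for the moment, N m; "gripper_width": opening from 0.0 (shut) to 1.0 (fully open).
Only numpy, scipy, OpenCV 4.12 (cv2) and the standard library are available. Lean on these libraries where they do the work, as an engineer would, in place of code of your own. Each camera call takes 0.05 s, during which the arm holds its last target. There are 200 camera calls.

### The job

Sort the two inspected bearing rings by the coloured tag plug in the bore: seat the green-tagged ring in the recess of the green pass nest and the red-tagged ring in the recess of the red reject nest, setting them down rather than dropping them. Then open the blue bottle of preservative for the passed ring: grip its white safety cap, press it down against its spring and, keeping it pressed, twist it counter-clockwise (seen from above) by a little under a quarter turn, then lift it straight up. Finish while still holding the cap in the gripper, upright and still, about 8 cm above where it sat and over the bottle; leave everything else on the bench where it is.

Things in the scene. Friction and masses are not known exactly. Their poses are not given: they have to be found in the camera images.
- ring_green_center (a point): Centre (half-way up) of the bright steel bearing ring whose bore holds a GREEN tag plug. Ring: outer diameter 52 mm, 15 mm high, 130 g, lying flat on the 2.5 mm green bench mat, z axis up; loose.
- ring_red_center (a point): Centre (half-way up) of the identical bearing ring whose bore holds a RED tag plug: 52 mm outer diameter, 15 mm high, 130 g, lying flat on the green mat; loose.
- nest_pass_floor (a point): Pass nest: a GREEN square plate 90 x 90 x 8 mm fixed to the bench, with one round recess 62 mm wide and 5 mm deep in its middle. The point is the centre of the recess floor, 3 mm above the bench and 5 mm below the plate's top face. A seated ring's centre is 7.5 mm above this point; its top then stands 10 mm above the plate.
- nest_reject_floor (a point): Reject nest: the same plate painted RED; the point is the centre of its recess floor, as for the pass nest.
- bottle_neck (a point): The blue fluid bottle (72 mm diameter, white label) is clamped upright in a black socket on a 100 x 100 mm dark plate fixed to the bench: it cannot turn or tip. The point lies on its axis 135 mm above the bench, at the top of the neck inside the cap, where the cap rests on the spring. The shoulder ends 80 mm above the bench.
- cap_center (a point): Centre of the loose white push-and-turn cap on the bottle (orange circle and a short red mark on top); 59 mm high (29.5 mm either side of this point), 55 g. From 14 to 29 mm above this point it is a solid ribbed head of 56 mm diameter: grip it there, at any yaw; below is a hollow skirt of 54 mm. Closed, the point is 121.5 mm above the bench; 1 to 2 mm of sideways play.
- cap_spring (a joint): How far the spring under the cap is pressed down, m: 0 with the cap at rest, 0.0105 fully down. Spring force = 3 N + 1 N per mm.
- oil_bottle: White oil bottle with a red spout, 45 mm diameter, 140 mm tall; bystander, to be left alone. Origin: middle of its underside.
- brush: Paint brush, 185 x 39 x 14 mm, lying flat; bystander, to be left alone. Origin: middle of its underside.
- tape_roll: Yellow tape roll, 100 mm diameter, 18 mm high, lying flat; bystander, to be left alone. Origin: middle of its underside.
- grease_tin: Round tin, green with a silver lid, 64 mm diameter, 31 mm high; bystander, to be left alone. Origin: middle of its underside.
- torque_wrench: Torque wrench with a black handle, 230 x 40 x 30 mm, lying flat; bystander, to be left alone. Origin: middle of its underside.
- safety_cap: The cap, whole; origin at the centre of its open lower rim. It cannot turn or lift until pushed down 7.5 mm or more (10.5 N; hard stop at 10.5 mm, 13.5 N). Kept down, it turns counter-clockwise seen from above: keep it down past 55 degrees, from where it is free to lift; next stop at about 125 degrees; 75 to 80 is best.
- fluid_bottle: The same bottle with its socket, whole; origin on its axis at bench height, z up.
- ring_green: The green-tagged ring, whole; origin at the centre of its underside.
- ring_red: The red-tagged ring, whole; origin at the centre of its underside.
Not all that is in view belongs to the job. What is shaped like the ring_green but brown or turquoise is not meant.

How it is judged:
By the outcome, as a careful person would: the job done as asked, in the order asked, and still so for the second after the job is handed in, while the arm keeps its last pose, push and grip.
It also fails if it takes over 72 s, if anything falls off the work surface, if the arm or the gripper's body presses on something with over 40 N, if the wrist force passes 120 N, or if a joint passes its speed limit or range.

## Working session

There is one attempt and no reset: what is moved stays moved. The work goes in short steps, Python scripts to look and compute and a shell command to move; the robot and the scene stay as the last step left them, time stands still between calls to the robot, and variables do not carry over. Pictures are saved under pics/ and viewed, on a budget of 10 in all, crops included, one or two more only if the job needs it, and the job is handed in when it is done.

```bash
mkdir -p pics; cat > h.py <<'E'
from bench import *
import numpy as np, cv2
def snap(n,f=None):
    p=read_camera(n)
    if f: cv2.imwrite('pics/'+f,p['image'][...,::-1])
    return p
def pts(p):
    H,W=p['z_map'].shape
    u,v=np.meshgrid(np.arange(W),np.arange(H))
    n=cv2.undistortPoints(np.stack([u,v],-1).reshape(-1,1,2).astype(np.float64),p['mtx'],p['dist']).reshape(H,W,2)
    z=p['z_map'];c=np.stack([n[...,0]*z,n[...,1]*z,z],-1)
    T=p['cam_to_world'];return c@T[:3,:3].T+T[:3,3]
def to_tool(t):
    "shift in tool axes mm from current measured tcp to world target"
    s=read_state();from scipy.spatial.transform import Rotation as R
    q=s['tcp_rot'];r=R.from_quat([q[1],q[2],q[3],q[0]])
    return r.inv().apply(np.array(t)-s['ee_pos'])*1000
E
python3 - <<'E'
from h import *
np.set_printoptions(precision=4,suppress=True)
s=read_state();print(s)
for n in('top','scene'):
    p=snap(n,n+'1.png');print(n,p['cam_to_world'])
    for t in ['ring_green_center','ring_red_center','nest_pass_floor','nest_reject_floor','bottle_neck','cap_center']:
        print(t,[(np.round(d['centre'],4).tolist(),round(float(d['score']),2)) for d in pinpoint(t,p)])
E
```

```text
{'clock': 0.0, 'joint_positions': array([ 1.106 ,  0.2607, -0.1394,  1.1727,  0.    ,  1.5708]), 'joint_velocities': array([-0.001 ,  0.    , -0.0025, -0.0009,  0.0013, -0.0016]), 'effort': array([  0.0001, -40.5675,  25.3922,   0.0187,   0.0003,   0.    ]), 'ee_pos': array([0.235 , 0.4687, 0.2385]), 'tcp_rot': array([-0.0002,  0.2303,  0.9731, -0.001 ]), 'wrist_force': array([-0.4684, -0.3858, -0.1133]), 'moment': array([-0.059 ,  0.0481,  0.0233]), 'gripper_width': 1.0029504057728804}
top [[-0.008  -0.9984  0.0551  0.419 ]
 [-0.9999  0.0075 -0.0088 -0.0001]
 [ 0.0083 -0.0552 -0.9984  1.816 ]
 [ 0.      0.      0.      1.    ]]
ring_green_center [([0.3353, -0.2499, 0.0104], 0.71), ([0.5215, -0.2683, 0.0059], 0.57), ([0.4384, -0.2308, 0.0087], 0.56)]
ring_red_center [([0.6135, -0.2008, 0.0092], 0.73)]
nest_pass_floor [([0.624, 0.2615, 0.003], 0.66)]
nest_reject_floor [([0.4235, 0.2263, 0.0036], 0.88), ([0.4358, -0.2311, 0.0123], 0.29), ([0.5717, 0.4234, -0.0005], 0.23)]
bottle_neck [([0.5652, 0.0059, 0.1372], 0.75)]
cap_center [([0.563, 0.007, 0.122], 0.65)]
scene [[ 0.6673 -0.3943  0.6319 -0.5396]
 [-0.7446 -0.3717  0.5544 -0.9637]
 [ 0.0163 -0.8405 -0.5416  1.0352]
 [ 0.      0.      0.      1.    ]]
ring_green_center [([0.5278, -0.2624, 0.0113], 0.75), ([0.4392, -0.2304, 0.0104], 0.68), ([0.6219, 0.2693, 0.005], 0.64), ([0.3348, -0.2489, 0.0116], 0.55)]
ring_red_center [([0.6177, -0.1932, 0.0106], 0.55)]
nest_pass_floor [([0.6237, 0.2703, 0.0039], 0.76), ([0.5189, -0.3807, 0.0023], 0.15)]
nest_reject_floor [([0.4223, 0.2249, 0.0009], 0.94), ([0.5664, 0.0052, -0.0022], 0.7)]
bottle_neck []
cap_center [([0.5662, 0.0075, 0.1261], 0.64)]
```

```bash
python3 -c "
import cv2;a=cv2.imread('pics/top1.png');b=cv2.imread('pics/scene1.png');print(a.shape,b.shape)"
```

```text
(400, 640, 3) (400, 640, 3)
```

View pics/top1.png

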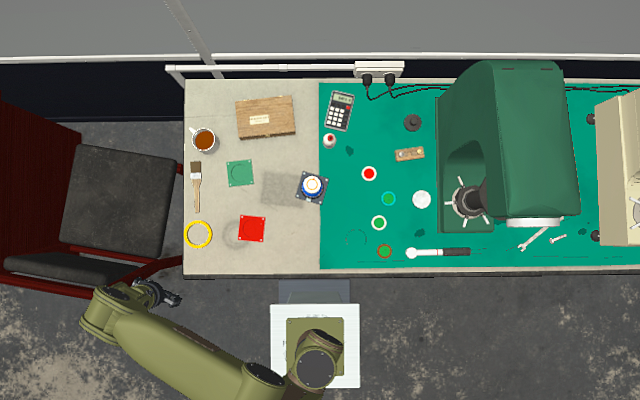

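View pics/scene1.png

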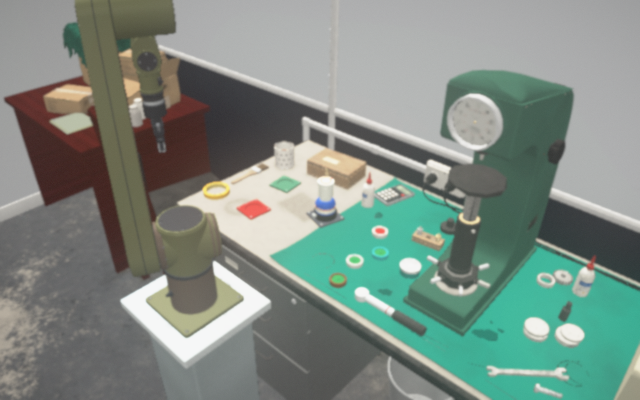

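The top view shows the steel green-tagged ring at about (379,222), with a turquoise look-alike at (388,198) and a brown one at (384,251). The red ring is at (369,173), the green nest at (240,172), the red nest at (251,228) and the bottle at (312,186). I'll refine these by colour and depth.

```bash
python3 - <<'E'
from h import *
np.set_printoptions(precision=4,suppress=True)
for n in('top','scene'):
    p=snap(n);P=pts(p);hsv=cv2.cvtColor(p['image'],cv2.COLOR_RGB2HSV);h,s,v=[hsv[...,i].astype(int) for i in range(3)]
    print(n,p['mtx'][0,0])
    def near(c,r,z0,z1):return (np.hypot(P[...,0]-c[0],P[...,1]-c[1])<r)&(P[...,2]>z0)&(P[...,2]<z1)
    def rep(t,m):
        q=P[m]
        if len(q): print(t,len(q),'mean',q.mean(0),'med',np.median(q,0),'mid',(q.min(0)+q.max(0))/2,'ext',np.ptp(q,axis=0))
    for t,c in (('G',(.438,-.231)),('R',(.6155,-.197))):
        rep(t+' ringdepth',near(c,.04,.009,.03)); 
        rep(t+' bright',near(c,.04,-.01,.03)&(s<60)&(v>120))
    rep('Gtag',near((.438,-.231),.018,-.01,.03)&(h>45)&(h<75)&(s>120))
    rep('Rtag',near((.6155,-.197),.022,-.01,.03)&((h<10)|(h>170))&(s>120))
    rep('pass',near((.624,.266),.075,-.01,.03)&(h>45)&(h<90)&(s>70))
    rep('rej',near((.423,.226),.075,-.01,.03)&((h<10)|(h>170))&(s>150))
    rep('cap',near((.565,.006),.05,.135,.17))
    rep('bottleplate-ish',near((.565,.006),.06,.06,.1))
    for x in [(.5,-.1),(.5,.15)]: rep('surf',near(x,.02,-.05,.05))
E
```

```text
top 504.7175372107182
G ringdepth 188 mean [ 0.4403 -0.2325  0.0163] med [ 0.4412 -0.2329  0.016 ] mid [ 0.4397 -0.2317  0.0183] ext [0.0752 0.0756 0.0186]
G bright 97 mean [ 0.44   -0.2302  0.014 ] med [ 0.4383 -0.2297  0.0155] mid [ 0.4413 -0.2313  0.0092] ext [0.05   0.0519 0.0336]
R ringdepth 187 mean [ 0.6169 -0.1989  0.0167] med [ 0.6174 -0.1994  0.0164] mid [ 0.6179 -0.1946  0.0189] ext [0.0725 0.0688 0.0196]
R bright 82 mean [ 0.6167 -0.1988  0.0153] med [ 0.617  -0.1989  0.017 ] mid [ 0.6175 -0.1983  0.0128] ext [0.0508 0.0528 0.0313]
Gtag 72 mean [ 0.4393 -0.2312  0.0166] med [ 0.438  -0.2317  0.0163] mid [ 0.4397 -0.2307  0.0159] ext [0.0324 0.0331 0.0232]
Rtag 81 mean [ 0.6166 -0.1976  0.0166] med [ 0.6172 -0.1984  0.0163] mid [ 0.6158 -0.1978  0.0162] ext [0.0342 0.0338 0.025 ]
pass 593 mean [0.6228 0.2662 0.0069] med [0.6224 0.2672 0.0069] mid [0.6227 0.2666 0.0068] ext [0.0947 0.0994 0.032 ]
rej 594 mean [0.4232 0.2247 0.0069] med [0.4235 0.2251 0.0071] mid [0.4237 0.2242 0.007 ] ext [0.0936 0.0946 0.0281]
cap 227 mean [0.568  0.0048 0.1518] med [0.5674 0.005  0.1521] 
[... 1278 characters left out ...]
6221 0.2648 0.0057] mid [0.618  0.2594 0.0061] ext [0.089  0.0849 0.0185]
rej 244 mean [0.4205 0.2234 0.0051] med [0.4211 0.2251 0.0049] mid [0.4177 0.2187 0.0046] ext [0.0854 0.0862 0.0202]
cap 168 mean [ 0.5612 -0.0004  0.1485] med [ 0.5598 -0.0012  0.1495] mid [0.5643 0.0041 0.1461] ext [0.0555 0.0617 0.0198]
bottleplate-ish 206 mean [ 0.5527 -0.0069  0.0757] med [ 0.5491 -0.0099  0.0734] mid [0.5637 0.0026 0.08  ] ext [0.0669 0.0665 0.0399]
surf 63 mean [ 0.4997 -0.1013  0.0022] med [ 0.5002 -0.1014  0.002 ] mid [ 0.5009 -0.1006  0.0022] ext [0.0366 0.0385 0.0103]
surf 55 mean [ 0.4993  0.15   -0.0004] med [ 0.4992  0.1504 -0.0003] mid [ 0.5005  0.1498 -0.0003] ext [0.0372 0.0375 0.0127]
```

```bash
python3 - <<'E'
import cv2
a=cv2.imread('pics/top1.png')[130:270,180:440];a=cv2.resize(a,None,fx=3,fy=3,interpolation=cv2.INTER_CUBIC);cv2.imwrite('pics/crop1.png',a)
E
```

```text
(no output)
```

View pics/crop1.png

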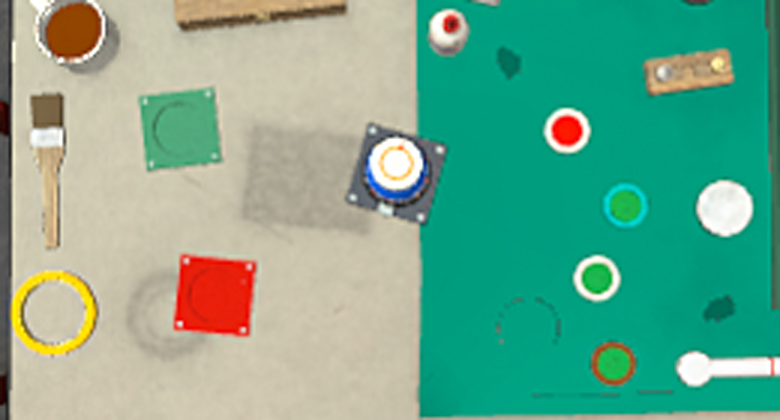

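```bash
python3 -m inch '[[[0,-33,-36,5,-0.06],[0,-66,-71,10,-0.12],[0,-99,-107,15,-0.18],[0,-132,-142,20,-0.24],[0,-165,-178,25,-0.30],[0,-198,-213,30,-0.36],[0,-231,-249,35,-0.42],[0,-264,-284,40,-0.465]]]'; python3 - <<'E'
from h import *
print(to_tool([.4395,-.231,.08]).round(1))
E
```

```text
clock: 1.6
ee_pos: [0.3443, 0.0953, 0.1995]
tcp_rot: [0.001, -0.001, 1.0, 0.0]
wrist_force: [2.3, 0.5, 0.1]
gripper_width: 1.0
[ -94.1 -326.6  119.5]
```

```bash
python3 -m inch '[[[0.3,-13,-45,15,0],[0.3,-26,-90,30,0],[0.3,-39,-135,45,0],[0.3,-52,-180,60,0],[0.3,-65,-225,75,0],[0.3,-78,-270,95,0],[0.3,-90,-310,110,0],[0.3,-94,-327,119,0]]]';python3 -m inch '[[[0.3,0,0,0,0],[0.3,0,0,0,0]]]'; python3 - <<'E'
from h import *
np.set_printoptions(precision=4,suppress=True)
print(to_tool([.4395,-.231,.016]).round(1))
p=snap('scene');a=p['image'];P=pts(p)
s=read_state();c=s['ee_pos']
for n in('scene','top'):
    p=snap(n);P=pts(p)
    m=(abs(P[...,0]-c[0])<.03)&(abs(P[...,1]-c[1])<.075)&(P[...,2]>.035)&(P[...,2]<.3)
    q=P[m];print(n,len(q));
    for sgn in(1,-1):
        w=q[(q[:,1]-c[1])*sgn>.01]; print(sgn,np.sort(w[:,2])[:25],w[w[:,2]<.12].mean(0))
p=snap('scene')
v,u=np.where(m) if False else (None,None)
T=np.linalg.inv(p['cam_to_world']);k=T[:3,:3]@c+T[:3,3];uv=cv2.projectPoints(k.reshape(1,1,3),np.zeros(3),np.zeros(3),p['mtx'],p['dist'])[0].ravel().astype(int);print(uv)
cr=p['image'][max(0,uv[1]-50):uv[1]+50,uv[0]-65:uv[0]+65,::-1]
cv2.imwrite('pics/hov.png',cv2.resize(cr,None,fx=6,fy=6,interpolation=cv2.INTER_CUBIC))
E
```

```text
clock: 2.4
ee_pos: [0.4394, -0.2336, 0.0794]
tcp_rot: [0.001, 0.002, 1.0, -0.001]
wrist_force: [0.3, -0.0, 0.4]
gripper_width: 0.699
clock: 2.6
ee_pos: [0.4373, -0.2291, 0.0801]
tcp_rot: [-0.001, 0.0, 1.0, 0.001]
wrist_force: [0.5, -0.4, -0.7]
gripper_width: 0.703
[-2.3 -2.  64.1]
scene 1305
1 [0.078  0.078  0.0786 0.0813 0.0822 0.0833 0.0833 0.0834 0.0839 0.0841
 0.0853 0.0858 0.086  0.0864 0.0867 0.0867 0.087  0.0888 0.089  0.0891
 0.0895 0.0908 0.0913 0.0928 0.0929] [ 0.436  -0.1961  0.0993]
-1 [0.0797 0.0813 0.0819 0.0822 0.0826 0.0841 0.0846 0.0846 0.0856 0.0877
 0.0887 0.089  0.0892 0.09   0.0902 0.0907 0.0913 0.0921 0.0924 0.0932
 0.0933 0.0942 0.095  0.0951 0.0952] [ 0.4329 -0.2672  0.0996]
top 137
1 [0.1207 0.1241 0.1252 0.1265 0.1266 0.1313 0.1318 0.1319 0.1322 0.1332
 0.1343 0.1353 0.1374 0.1394 0.1446 0.1474 0.1498 0.1547 0.1557 0.1566
 0.1693 0.1695 0.1715 0.1744 0.1746] [nan nan nan]
-1 [] [nan nan nan]
[354 243]<stdin>:11: RuntimeWarning: Mean of empty slice.
  ret = um.true_divide(
```

View pics/hov.png

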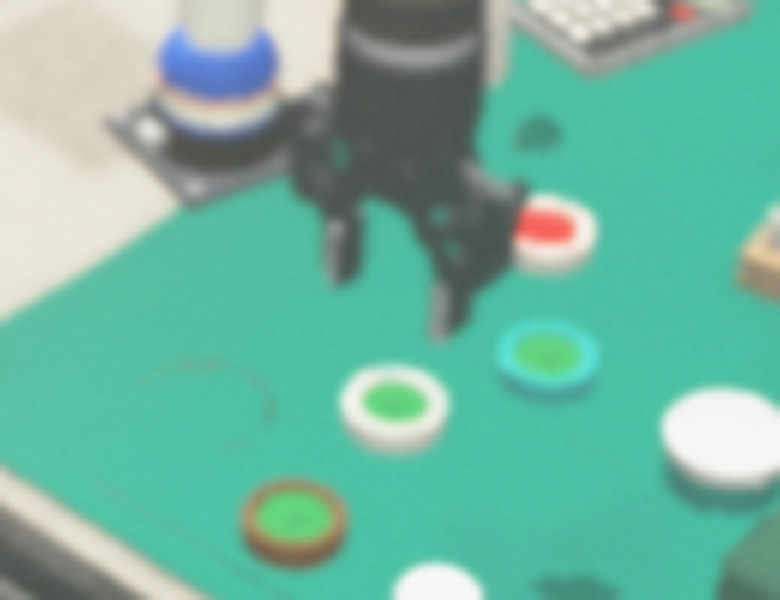

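The picture shows the open jaws about 8 cm above the bright green-tagged ring at (395,400), with clear mat on both sides. Depth puts the fingertips level with the TCP at this opening, so I'll grip at TCP z≈0.0115.

```bash
python3 -m inch '[[[0.2,-1,-1,20,0],[0.2,-1,-1,40,0],[0.2,-1,-1,55,0],[0.2,-1,-1,64,0],[0.2,-1,-1,68.5,0],[0.2,-1,-1,68.5,0]]]'; python3 - <<'E'
from h import *
print(to_tool([.4395,-.231,.0115]).round(1))
E
python3 -m inch '[[[0.5,0,0,0,0],[0.6,0,0,0,0],[0.6,0,0,0,0],[0.6,0,0,0,0],[0.6,0,0,0,0]]]'
```

```text
clock: 3.4
ee_pos: [0.439, -0.2305, 0.0118]
tcp_rot: [-0.0, -0.0, 1.0, 0.0]
wrist_force: [0.2, 0.8, 0.4]
gripper_width: 0.801
[-0.5 -0.6  0.3]
clock: 3.9
ee_pos: [0.4397, -0.2312, 0.0131]
tcp_rot: [0.001, -0.0, 1.0, -0.0]
wrist_force: [-1.3, 0.3, 4.5]
gripper_width: 0.577
```

```bash
python3 -m inch '[[[0.9,0,0,0,0],[0.9,0,0,0,0],[0.9,0,0,-5,0],[0.9,0,0,-20,0],[0.9,0,0,-45,0],[0.9,0,0,-75,0],[0.9,0,0,-90,0],[0.9,0,0,-90,0]]]'; python3 - <<'E'
from h import *
np.set_printoptions(precision=4,suppress=True)
p=snap('scene');P=pts(p);c=read_state()['ee_pos'];print(c)
T=np.linalg.inv(p['cam_to_world']);k=T[:3,:3]@c+T[:3,3];uv=cv2.projectPoints(k.reshape(1,1,3),np.zeros(3),np.zeros(3),p['mtx'],p['dist'])[0].ravel().astype(int)
cr=p['image'][max(0,uv[1]-40):uv[1]+40,uv[0]-50:uv[0]+50,::-1]
cv2.imwrite('pics/grip1.png',cv2.resize(cr,None,fx=6,fy=6,interpolation=cv2.INTER_CUBIC))
hsv=cv2.cvtColor(p['image'],cv2.COLOR_RGB2HSV)
m=(abs(P-c)<[.04,.04,.03]).all(-1)&(hsv[...,2]>140)
print(m.sum(),P[m].min(0),P[m].max(0),P[m].mean(0))
E
```

```text
clock: 4.7
ee_pos: [0.4411, -0.232, 0.1044]
tcp_rot: [0.003, -0.0, 1.0, -0.001]
wrist_force: [0.2, -0.2, -1.0]
gripper_width: 0.577
[ 0.44   -0.2314  0.1029]
201 [ 0.4138 -0.2706  0.0904] [ 0.4658 -0.1921  0.1324] [ 0.4356 -0.2325  0.1061]
```

View pics/grip1.png

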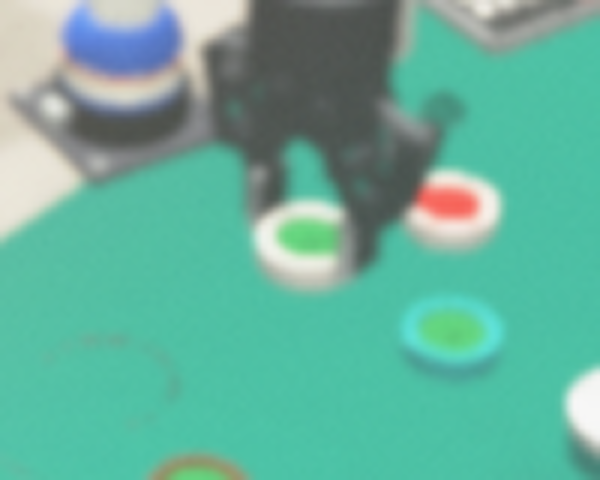

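The ring is held level, with its green plug at (310,237). Now I'll carry it round the front of the bottle to the pass nest.

```bash
python3 -m inch '[[[0.9,2,20,0,0],[0.9,5,55,0,0],[0.9,8,95,0,0],[0.9,11,138,0,0],[0.9,14,181,0,0],[0.9,17,224,0,0],[0.9,10,262,0,0],[0.9,-10,295,0,0]]]'; python3 - <<'E'
from h import *
print(to_tool([.622,.266,.06]).round(1))
E
```

```text
clock: 5.55
ee_pos: [0.4454, 0.0656, 0.1003]
tcp_rot: [-0.003, -0.001, 1.0, -0.0]
wrist_force: [0.4, -0.5, -2.3]
gripper_width: 0.579
[-177.1  200.2   39.2]
```

```bash
python3 -m inch '[[[0.9,-27,30,0,0],[0.9,-57,64,0,0],[0.9,-87,98,0,0],[0.9,-117,132,0,0],[0.9,-145,164,10,0],[0.9,-165,186,25,0],[0.9,-175,197,35,0],[0.9,-178,200,39,0]]]';python3 -m inch '[[[0.9,0,0,0,0],[0.9,0,0,0,0],[0.9,0,0,0,0]]]'; python3 - <<'E'
from h import *
np.set_printoptions(precision=4,suppress=True)
print(to_tool([.622,.266,.02]).round(1))
for n in ('scene','top'):
    p=snap(n);P=pts(p);c=read_state()['ee_pos'];hsv=cv2.cvtColor(p['image'],cv2.COLOR_RGB2HSV)
    m=(abs(P-c)<[.04,.04,.03]).all(-1)&(hsv[...,2]>140)&(hsv[...,1]<80)
    print(n,c,m.sum(),P[m].min(0),P[m].max(0),P[m].mean(0))
E
```

```text
clock: 6.35
ee_pos: [0.626, 0.2644, 0.0595]
tcp_rot: [-0.002, -0.001, 1.0, -0.001]
wrist_force: [-0.4, -0.9, -1.9]
gripper_width: 0.577
clock: 6.65
ee_pos: [0.6265, 0.263, 0.0636]
tcp_rot: [0.0, 0.0, 1.0, -0.0]
wrist_force: [0.0, -0.7, -1.5]
gripper_width: 0.577
[ 4.5  3.  43.6]
scene [0.6267 0.2632 0.0638] 106 [0.5972 0.2238 0.0499] [0.6509 0.2987 0.0912] [0.62   0.2588 0.0673]
top [0.6269 0.2634 0.0639] 9 [0.6094 0.2415 0.0528] [0.6184 0.2481 0.0765] [0.614  0.2451 0.0647]
```

```bash
python3 -m inch '[[[0.9,2,1.5,10,0],[0.9,4,3,22,0],[0.9,4,3,34,0],[0.9,4,3,41,0],[0.9,4,3,44,0],[0.9,4,3,44,0],[0.9,4,3,44,0]]]';python3 -c "
from h import *
print(read_state()['ee_pos'],read_state()['wrist_force'])"; python3 -m inch '[[[0.9,0,0,1,0],[0.9,0,0,2,0],[0.9,0,0,3,0],[0.9,0,0,3,0]]]'; python3 -m inch '[[[0.9,0,0,1,0],[0.9,0,0,1,0]]]'
```

```text
clock: 7.45
ee_pos: [0.6233, 0.2673, 0.0189]
tcp_rot: [0.0, -0.0, 1.0, 0.0]
wrist_force: [0.3, -0.1, -1.0]
gripper_width: 0.576
[0.62328412 0.26726174 0.01892444] [ 0.34771418 -0.06107916 -1.02862877]
clock: 7.85
ee_pos: [0.6229, 0.2671, 0.0158]
tcp_rot: [-0.0, -0.0, 1.0, -0.0]
wrist_force: [0.4, -0.0, -0.9]
gripper_width: 0.575
clock: 8.05
ee_pos: [0.6229, 0.2671, 0.0147]
tcp_rot: [-0.0, -0.0, 1.0, -0.0]
wrist_force: [-0.5, -0.7, -0.5]
gripper_width: 0.576
```

```bash
for i in 1 2; do python3 -m inch '[[[0.9,0,0,0.7,0],[0.9,0,0,0.7,0]]]'|grep -E 'pos|force'; done
```

```text
ee_pos: [0.6229, 0.2671, 0.014]
wrist_force: [0.8, 0.3, -0.8]
ee_pos: [0.623, 0.2672, 0.0137]
wrist_force: [-0.0, -0.7, 0.5]
```

```bash
python3 -m inch '[[[0.9,0,0,0.7,0],[0.9,0,0,0.7,0]]]'|grep -E 'pos|force'; python3 -m inch '[[[0.5,0,0,0,0],[0.4,0,0,0,0],[0.3,0,0,0,0],[0.25,0,0,0,0],[0.25,0,0,0,0],[0.25,0,0,-15,0],[0.25,0,0,-45,0],[0.25,0,0,-90,0]]]'
```

```text
ee_pos: [0.623, 0.2672, 0.0136]
wrist_force: [-2.6, -0.4, 5.0]
clock: 9.45
ee_pos: [0.6207, 0.2662, 0.1004]
tcp_rot: [-0.003, -0.0, 1.0, -0.001]
wrist_force: [0.5, 0.8, 0.5]
gripper_width: 0.747
```

```bash
python3 -m inch '[[[0.2,30,-32,0,0],[0.2,63,-67,0,0],[0.2,96,-102,0,0],[0.2,129,-137,0,0],[0.2,162,-172,0,0],[0.2,188,-206,0,0],[0.2,194,-250,0,0],[0.2,194,-296,0,0]]]'|grep pos; python3 - <<'E'
from h import *
np.set_printoptions(precision=4,suppress=True)
print(to_tool([.6162,-.198,.06]).round(1))
p=snap('top');P=pts(p);hsv=cv2.cvtColor(p['image'],cv2.COLOR_RGB2HSV)
c=np.array([.6225,.266]);d=np.hypot(P[...,0]-c[0],P[...,1]-c[1])
m=(d<.045)&(P[...,2]>.013)&(P[...,2]<.03);print(m.sum(),P[m].mean(0),np.ptp(P[m],axis=0))
m=(d<.03)&(hsv[...,1]<70)&(hsv[...,2]>120);print(m.sum(),P[m].mean(0))
print([x for x in pinpoint('ring_green_center',p)])
cv2.imwrite('pics/nest1.png',cv2.resize(p['image'][150:195,215:265,::-1],None,fx=10,fy=10,interpolation=cv2.INTER_CUBIC))
E
```

```text
ee_pos: [0.4271, -0.0298, 0.1028]
[-188.8 -168.6   42.7]
191 [0.6246 0.2664 0.0184] [0.083  0.0855 0.0155]
97 [0.6237 0.2662 0.016 ]
[{'centre': [0.5256, -0.2677, 0.008], 'score': 0.68}, {'centre': [0.62, 0.2658, 0.011], 'score': 0.59}, {'centre': [0.5656, 0.0032, 0.093], 'score': 0.16}]
```

View pics/nest1.png

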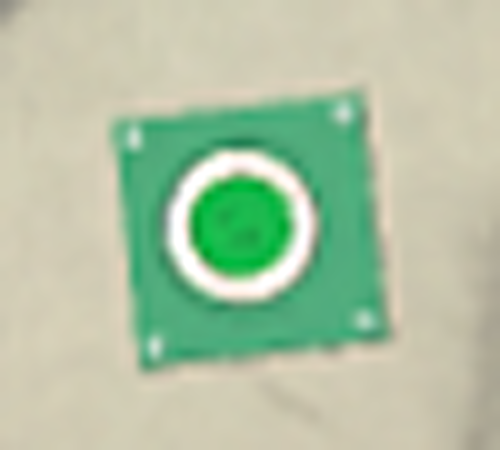

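The picture shows the green-tagged ring centred in the green nest, with its plug at (240,225), and the top at about 18 mm, so it is seated. Next is the red ring.

```bash
python3 -m inch '[[[0.2,-5,-35,0,0],[0.2,-12,-75,0,0],[0.2,-40,-110,0,0],[0.2,-78,-135,10,0],[0.2,-118,-150,20,0],[0.2,-155,-162,30,0],[0.2,-180,-168,38,0],[0.2,-189,-169,43,0]]]'|grep pos;python3 -m inch '[[[0.2,0,0,0,0],[0.2,0,0,0,0],[0.2,0,0,0,0]]]'|grep pos;  python3 -c "
from h import *
print(to_tool([.6162,-.198,.0115]).round(1))"
```

```text
ee_pos: [0.6211, -0.1979, 0.0585]
ee_pos: [0.6168, -0.1972, 0.0602]
[ 0.5 -0.8 48.7]
```

```bash
python3 -m inch '[[[0.2,1,-1,12,0],[0.2,1,-1,26,0],[0.2,1,-1,38,0],[0.2,1,-1,45,0],[0.2,1,-1,48.5,0],[0.2,1,-1,48.5,0],[0.2,1,-1,48.5,0]]]'|grep -E 'pos|forc';  python3 -m inch '[[[0.4,0,0,0,0],[0.6,0,0,0,0],[0.9,0,0,0,0],[0.9,0,0,0,0],[0.9,0,0,0,0],[0.9,0,0,0,0],[0.9,0,0,0,0]]]'; python3 -m inch '[[[0.9,0,0,-5,0],[0.9,0,0,-20,0],[0.9,0,0,-45,0],[0.9,0,0,-75,0],[0.9,0,0,-90,0],[0.9,0,0,-90,0]]]'
```

```text
ee_pos: [0.6174, -0.199, 0.0113]
wrist_force: [-0.0, 0.0, 0.9]
clock: 12.85
ee_pos: [0.6178, -0.1991, 0.0123]
tcp_rot: [0.001, -0.0, 1.0, -0.0]
wrist_force: [-1.2, -0.2, 5.9]
gripper_width: 0.581
clock: 13.45
ee_pos: [0.6189, -0.1995, 0.1039]
tcp_rot: [0.002, -0.0, 1.0, -0.001]
wrist_force: [0.2, 0.2, -1.1]
gripper_width: 0.579
```

```bash
python3 -m inch '[[[0.9,20,8,0,0],[0.9,55,22,0,0],[0.9,95,38,0,0],[0.9,135,56,0,0],[0.9,168,80,0,0],[0.9,188,112,0,0],[0.9,195,150,0,0],[0.9,196,190,0,0]]]'|grep -E 'pos|width';python3 - <<'E'
from h import *
print(to_tool([.4245,.2248,.06]).round(1))
E
```

```text
ee_pos: [0.4179, -0.0081, 0.1]
gripper_width: 0.574
[ -6.3 232.9  40. ]
```

```bash
python3 -m inch '[[[0.9,-1,40,0,0],[0.9,-2,82,0,0],[0.9,-3,124,0,0],[0.9,-4,162,5,0],[0.9,-5,195,15,0],[0.9,-6,220,30,0],[0.9,-6,231,38,0],[0.9,-6,233,40,0]]]'|grep -E 'pos';python3 -m inch '[[[0.9,0,0,0,0],[0.9,0,0,0,0],[0.9,0,0,0,0]]]'|grep -E 'pos|force'; python3 - <<'E'
from h import *
np.set_printoptions(precision=4,suppress=True)
print(to_tool([.4245,.2248,.018]).round(1))
E
```

```text
ee_pos: [0.4255, 0.2242, 0.0594]
ee_pos: [0.4273, 0.2231, 0.0617]
wrist_force: [-0.0, 0.3, -1.6]
[ 2.8  1.7 43.7]
```

```bash
python3 -m inch '[[[0.9,2,1,10,0],[0.9,3,2,22,0],[0.9,3,2,34,0],[0.9,3,2,41,0],[0.9,3,2,43.5,0],[0.9,3,2,43.5,0],[0.9,3,2,43.5,0]]]'|grep -E 'pos|force'; for i in 1 2 3; do python3 -m inch '[[[0.9,0,0,1,0],[0.9,0,0,1,0]]]'|grep -E 'pos|force'; done
```

```text
ee_pos: [0.4243, 0.2262, 0.018]
wrist_force: [-0.2, -0.2, -1.1]
ee_pos: [0.4243, 0.2263, 0.017]
wrist_force: [-0.0, -0.3, -0.8]
ee_pos: [0.424, 0.2261, 0.0157]
wrist_force: [-0.4, 0.2, -1.1]
ee_pos: [0.4239, 0.2261, 0.0146]
wrist_force: [-0.7, -0.3, -1.6]
```

```bash
for i in 1 2 3; do python3 -m inch '[[[0.9,0,0,0.7,0],[0.9,0,0,0.7,0]]]'|grep -E 'pos|force'; done
```

```text
ee_pos: [0.4239, 0.2261, 0.0139]
wrist_force: [0.3, 0.1, -1.3]
ee_pos: [0.424, 0.2261, 0.0133]
wrist_force: [0.5, 0.0, -1.8]
ee_pos: [0.4241, 0.2262, 0.0132]
wrist_force: [-1.1, 0.1, 5.6]
```

```bash
python3 -m inch '[[[0.5,0,0,0,0],[0.4,0,0,0,0],[0.3,0,0,0,0],[0.25,0,0,0,0],[0.25,0,0,0,0],[0.25,0,0,-15,0],[0.25,0,0,-45,0],[0.2,0,0,-90,0]]]'|grep -E 'pos|force|width'; python3 -m inch '[[[0.1,-10,-10,-40,0],[0.05,-30,-40,-80,0],[0.05,-55,-80,-97,0],[0.05,-80,-120,-97,0],[0.05,-105,-160,-97,0],[0.05,-125,-195,-97,0],[0.05,-138,-214,-97,0],[0.05,-142,-219,-97,0]]]'|grep -E 'pos|force|width|clock'; python3 -m inch '[[[0.05,0,0,0,0],[0.05,0,0,0,0],[0.05,0,0,0,0]]]'|grep -E 'pos'; python3 - <<'E'
from h import *
np.set_printoptions(precision=4,suppress=True)
p=snap('top');P=pts(p);hsv=cv2.cvtColor(p['image'],cv2.COLOR_RGB2HSV)
c=np.array([.4235,.2248]);d=np.hypot(P[...,0]-c[0],P[...,1]-c[1])
m=(d<.03)&(hsv[...,1]<70)&(hsv[...,2]>120);print(m.sum(),P[m].mean(0))
print([(x['centre'],x['score']) for x in pinpoint('ring_red_center',p)])
a=p['image'][205:250,225:275,::-1]
q=snap('scene');b=q['image'][140:270,230:400,::-1]
out=np.zeros((400,800,3),np.uint8);out[:360,:400]=cv2.resize(a,(400,360),interpolation=cv2.INTER_CUBIC);out[:306,400:]=cv2.resize(b,(400,306),interpolation=cv2.INTER_CUBIC)
cv2.imwrite('pics/nest2.png',out)
print(read_state()['ee_pos'])
E
```

```text
ee_pos: [0.4219, 0.225, 0.1015]
wrist_force: [-0.2, -0.6, -0.2]
gripper_width: 0.796
clock: 18.85
ee_pos: [0.5673, 0.0048, 0.1992]
wrist_force: [0.2, 0.8, -0.2]
gripper_width: 0.948
ee_pos: [0.5652, 0.0083, 0.1996]
78 [0.4231 0.2267 0.0167]
[([0.4183, 0.2264, 0.0093], 0.68)]
[0.5656 0.0081 0.1998]
```

View pics/nest2.png

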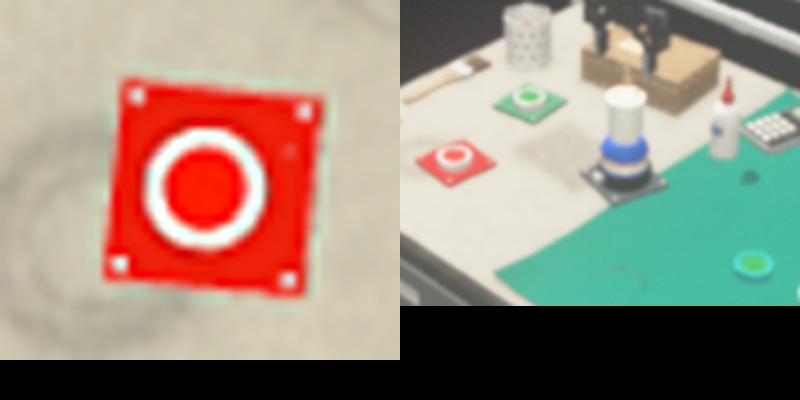

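The red ring is centred in the red nest at (205,187). The scene half shows the open jaws above the cap at (625,95). I'll descend over the cap and grip it.

```bash
python3 -m inch '[[[0.05,-1,-3,15,0],[0.05,-1,-3,33,0],[0.05,-1,-3,50,0],[0.05,-1,-3,62,0],[0.05,-1,-3,68,0],[0.05,-1,-3,69,0],[0.05,-1,-3,69,0],[0.05,-1,-3,69,0]]]'|grep -E 'pos|force|width'; python3 -m inch '[[[0.3,0,0,0,0],[0.5,0,0,0,0],[0.9,0,0,0,0],[0.9,0,0,0,0],[0.9,0,0,0,0],[0.9,0,0,0,0],[0.9,0,0,0,0],[0.9,0,0,0,0]]]'
```

```text
ee_pos: [0.5677, 0.0042, 0.1314]
wrist_force: [0.1, 0.2, 0.6]
gripper_width: 0.948
clock: 20.9
ee_pos: [0.5674, 0.0043, 0.1309]
tcp_rot: [0.0, -0.0, 1.0, 0.0]
wrist_force: [0.5, 1.2, 4.0]
gripper_width: 0.637
```

```bash
python3 -m inch '[[[0.9,0,0,2,0],[0.9,0,0,4,0],[0.9,0,0,6,0],[0.9,0,0,7.5,0],[0.9,0,0,7.5,0],[0.9,0,0,7.5,0]]]'|grep -E 'pos|force|width';python3 -m inch '[[[0.9,0,0,1,0],[0.9,0,0,1,0],[0.9,0,0,1,0]]]'|grep -E 'pos|force|width'
```

```text
ee_pos: [0.5674, 0.0043, 0.1239]
wrist_force: [-0.7, 0.8, 7.7]
gripper_width: 0.637
ee_pos: [0.5675, 0.0043, 0.1232]
wrist_force: [-1.1, 1.2, 10.3]
gripper_width: 0.635
```

```bash
python3 -m inch '[[[0.9,0,0,1,0],[0.9,0,0,1.7,0],[0.9,0,0,1.7,0],[0.9,0,0,1.7,0]]]'|grep -E 'pos|force|width'; python3 -m inch '[[[0.9,0,0,0,-0.06],[0.9,0,0,0,-0.14],[0.9,0,0,0,-0.22],[0.9,0,0,0,-0.30],[0.9,0,0,0,-0.30]]]'; python3 -c "
from h import *
print(read_state()['moment'])"
```

```text
ee_pos: [0.5675, 0.0043, 0.1218]
wrist_force: [-2.6, 1.4, 12.5]
gripper_width: 0.636
clock: 22.7
ee_pos: [0.5684, 0.005, 0.1221]
tcp_rot: [0.002, -0.15, 0.989, 0.001]
wrist_force: [-0.9, 3.6, 11.6]
gripper_width: 0.634
[0.61931019 0.16672281 0.07445443]
```

```bash
python3 -m inch '[[[0.9,0,0,0.3,-0.08],[0.9,0,0,0.3,-0.16],[0.9,0,0,0.3,-0.24],[0.9,0,0,0.3,-0.32],[0.9,0,0,0.3,-0.40],[0.9,0,0,0.3,-0.48],[0.9,0,0,0.3,-0.54],[0.9,0,0,0.3,-0.54]]]'|grep -E 'pos|force|rot';  python3 -m inch '[[[0.9,0,0,0,-0.08],[0.9,0,0,0,-0.16],[0.9,0,0,0,-0.24],[0.9,0,0,0,-0.32],[0.9,0,0,0,-0.40],[0.9,0,0,0,-0.48],[0.9,0,0,0,-0.52],[0.9,0,0,0,-0.52]]]'; python3 - <<'E'
from h import *
print(read_state()['moment'],read_state()['joint_positions'])
p=snap('top');cv2.imwrite('pics/cap.png',cv2.resize(p['image'][160:215,285:345,::-1],None,fx=8,fy=8,interpolation=cv2.INTER_CUBIC))
E
```

```text
ee_pos: [0.5681, 0.0059, 0.1218]
tcp_rot: [0.002, -0.409, 0.913, 0.001]
wrist_force: [-0.4, 5.0, 13.1]
clock: 24.3
ee_pos: [0.5675, 0.0059, 0.1216]
tcp_rot: [0.002, -0.629, 0.777, 0.001]
wrist_force: [-1.6, 5.2, 12.4]
gripper_width: 0.634
[ 1.14622627  0.54302279 -0.06067868] [ 0.00828306  0.40355831 -0.24543277  0.92004641  0.00388865 -1.35342354]
```

```bash
python3 -m inch '[[[0.9,0,0,-3,0],[0.9,0,0,-6,0],[0.9,0,0,-9,0],[0.9,0,0,-12,0],[0.9,0,0,-16,0],[0.9,0,0,-20,0],[0.9,0,0,-20,0]]]'|grep -E 'pos|force|width'; python3 -m inch '[[[0.9,0,0,-8,0],[0.9,0,0,-18,0],[0.9,0,0,-30,0],[0.9,0,0,-42,0],[0.9,0,0,-54,0],[0.9,0,0,-63,0],[0.9,0,0,-68,0],[0.9,0,0,-69,0]]]'|grep -E 'pos|force|width|clock'; python3 -m inch '[[[0.9,0,0,0,0],[0.9,0,0,0,0],[0.9,0,0,0,0]]]'; python3 - <<'E'
from h import *
np.set_printoptions(precision=4,suppress=True)
p=snap('top')
q=snap('scene');P=pts(q);hsv=cv2.cvtColor(q['image'],cv2.COLOR_RGB2HSV)
for pic in (p,q): print([(np.round(x['centre'],4),round(x['score'],2)) for x in pinpoint('cap_center',pic)])
m=(abs(P-[.567,.005,.2])<[.035,.035,.07]).all(-1)&(hsv[...,2]>150)&(hsv[...,1]<60);print(m.sum(),np.percentile(P[m],[2,50,98],axis=0))
a=q['image'][100:230,260:400,::-1];b=p['image'][140:250,220:400,::-1]
out=np.zeros((400,800,3),np.uint8);out[:371,:400]=cv2.resize(a,(400,371),interpolation=cv2.INTER_CUBIC);out[:244,400:]=cv2.resize(b,(400,244),interpolation=cv2.INTER_CUBIC)
cv2.imwrite('pics/lift.png',out)
E
```

```text
ee_pos: [0.5668, 0.0046, 0.1396]
wrist_force: [0.2, 5.0, 0.0]
gripper_width: 0.635
clock: 25.85
ee_pos: [0.5675, 0.0041, 0.21]
wrist_force: [-0.0, -0.2, -0.4]
gripper_width: 0.635
clock: 26.15
ee_pos: [0.5666, 0.0041, 0.2085]
tcp_rot: [-0.0, -0.629, 0.777, 0.0]
wrist_force: [0.4, 0.2, -0.5]
gripper_width: 0.638
[]
[(array([0.5683, 0.0011, 0.1989]), 0.72), (array([ 0.4035,  0.4152, -0.0023]), 0.58)]
351 [[ 0.5367 -0.0269  0.1342]
 [ 0.5556 -0.0104  0.2083]
 [ 0.595   0.0187  0.2312]]
```

View pics/lift.png

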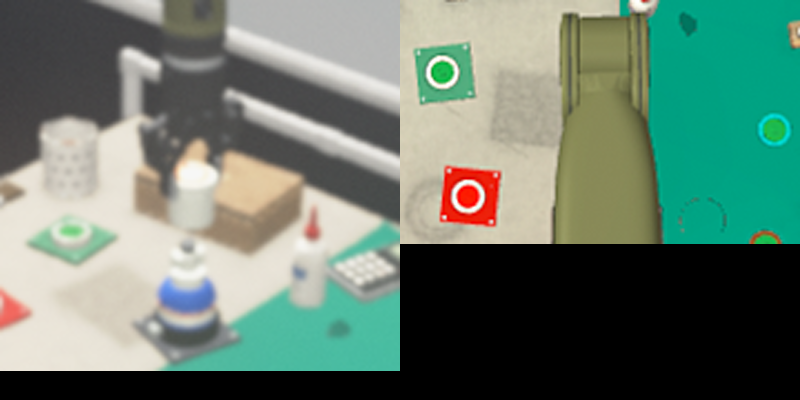

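The left half shows the cap held upright at (193,193) above the bare neck at (187,250). The right half shows both rings still seated. I'll raise it 2 mm, let it settle and hand in.

```bash
python3 -m inch '[[[0.9,0,0,-1,0],[0.9,0,0,-2,0],[0.9,0,0,-2,0],[0.9,0,0,-2,0],[0.9,0,0,-2,0],[0.9,0,0,-2,0],[0.9,0,0,-2,0],[0.9,0,0,-2,0]]]'; python3 -c "
from bench import *
print(read_state()['joint_velocities']);print(sign_off())"
```

```text
clock: 27.15
ee_pos: [0.567, 0.0041, 0.2111]
tcp_rot: [0.0, -0.629, 0.778, 0.0]
wrist_force: [-0.6, 0.2, 0.2]
gripper_width: 0.634
[ 0.00118064 -0.00059635 -0.00046965  0.00111214 -0.00077933  0.00064085]
the job is handed in; nothing more can be done
None
```

The job is done and handed in at 27 s of the 72 s allowed.

- **Rings:** The green-tagged ring is in the pass nest and the red-tagged ring is in the reject nest. I lowered each one until the wrist force showed it touching (about 5–6 N), then released it. Pictures showed both centred in their recesses. Measured heights fit seated rings: the green ring's top is at about 18 mm, and both rings' bright faces average 16–17 mm.
- **Bottle cap:** I pressed the cap to about 12–13 N (roughly 9 mm), turned it 78° counter-clockwise while pressed, and lifted it straight up. The last picture shows it upright in the gripper above the bare neck.
- **Final pose:** The tool finished 80 mm above where it gripped the cap, with joint speeds near zero.

**Checks that disagreed:**
- The network put the cap centre about 4 mm to one side of the tool axis, which is within its stated error.
- The network placed the red ring about 5 mm off in x, but the colour and depth measurement put it centred.
- The cap's turn itself was not visible under the gripper. I take it from the tool's rotation and from the cap lifting off freely.
- The top camera could not see the lifted cap because the arm was in the way.

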